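Find and press the concealed catch of a tool chest

TASK

The wooden chest on the engraver's bench has a secret side drawer, and one of the six look-alike square insets in its lid is really the catch that releases it. Feel from inset to inset with the fingertips, pushing down on each, until you find the one that gives; press it fully home so that the drawer springs out. Leave the drawer itself untouched, do not lift or shift any of the loose things on or around the chest, and finish with the hand clear.

Things in the scene. Friction and masses are not known exactly. Their poses are not given: they have to be found in the camera images.
- chest: fixed dark wooden tool chest, 220 (x) x 260 (y) x 100 mm high; origin at the centre of its underside, z up, +x to its back, +y to the end where the drawer is. Its flat lid holds six identical square wooden insets, 2 rows of 3, 64 mm apart, all in the front part of the lid; the rear strip, 78 mm deep, carries small loose things. Five insets are rigid; one, a different one each time, is the concealed catch
- inset1 (a point): centre of the upper face of the square inset in the front row (nearer the robot), right (-y) end of the chest's lid; inset 49 x 49 mm in a 51 mm opening, its face 2 mm below the lid's; axes as the chest's
- inset2 (a point): centre of the upper face of the square inset in the front row (nearer the robot), middle of the chest's lid; inset 49 x 49 mm in a 51 mm opening, its face 2 mm below the lid's; axes as the chest's
- inset3 (a point): centre of the upper face of the square inset in the front row (nearer the robot), left (+y) end of the chest's lid; inset 49 x 49 mm in a 51 mm opening, its face 2 mm below the lid's; axes as the chest's
- inset4 (a point): centre of the upper face of the square inset in the rear row, right (-y) end of the chest's lid; inset 49 x 49 mm in a 51 mm opening, its face 2 mm below the lid's; axes as the chest's
- inset5 (a point): centre of the upper face of the square inset in the rear row, middle of the chest's lid; inset 49 x 49 mm in a 51 mm opening, its face 2 mm below the lid's; axes as the chest's
- inset6 (a point): centre of the upper face of the square inset in the rear row, left (+y) end of the chest's lid; inset 49 x 49 mm in a 51 mm opening, its face 2 mm below the lid's; axes as the chest's
- catch (a joint): how far the one movable inset is pushed in, m (which of the six it is, is not told): 0 = level with the others, 0.006 = fully in. It moves straight down: about 2.5 N at first (a quick touch may read a little more), easing as it sinks; let go before 2.5 mm it comes back up, beyond that it snaps down by itself, stays down and throws the drawer out. A push of 10 N tells it from the rigid insets
- drawer_slide (a joint): how far the side drawer has come out of the chest's +y end, m: 0 = shut, 0.024 = fully sprung out (within half a second). It moves 4 mm for each mm of the catch
- drawer: that drawer; its front board, 170 x 8 x 52 mm high, stands on the chest's +y end; origin at the middle of the board's inner face, 18 mm below its centre; moves out along the chest's +y; not to be touched
- burin: loose engraver's burin, 120 x 29 x 29 mm, lying on the rear strip of the chest's lid; origin under the joint of handle and blade; leave it alone
- wax_jar: loose small amber jar with a brass cap, 42 mm across, 42 mm high, standing on the rear strip of the chest's lid; origin at the centre of its underside; leave it alone
- driver: loose screwdriver with a green handle, 160 mm long, about 30 mm high, lying on the table at the chest's right (-y) end; leave it alone
- tape: loose yellow tape measure, 62 x 58 x 34 mm high, on the table behind the chest; origin at the centre of its underside; leave it alone
- dividers: loose steel dividers, about 155 mm long, 20 mm high, lying on the table in front of the chest (robot's side); leave them alone
- mallet: loose hammer, 240 mm long, lying on the table behind the chest; leave it alone
- marker: loose felt marker, 120 mm long, 18 mm thick, lying on the table in front of the chest; leave it alone

How it is judged:
By the outcome, as a careful person would: the job done as asked, in the order asked, and still so for the second after the job is handed in, with the robot touching nothing.
It also fails if it takes over 48 s, if anything falls off the work surface, if the arm or the gripper's body presses on something with over 40 N, if the wrist force passes 120 N, or if a joint passes its speed limit or range.

ROBOT

A 6-joint arm with a two-finger parallel gripper is mounted at the origin on the work surface. World frame = base frame: x ahead of the robot, y to its left, z up, the work surface at z = 0. Lengths are in mm, angles in rad, forces in N, time in s.
With the tool pointing down it reaches from about 350 to 1000 mm from the base axis. Payload 7.1 kg.
Tool frame: the origin (TCP) lies midway between the tips of the shut fingers; the grasp point (between the pads) lies 19 mm behind it; z points along the fingers, y is the direction in which the jaws open and shut (so a half turn about z gives the same grasp; the last joint's range is limited). The gripper opens to 85 mm and grips with 20 to 120 N. Pads are 22 mm wide; open, the fingers measure 114 mm over their backs; the gripper's body (76 mm by 85 mm) begins 54 mm behind the grasp point. The pads swing forward as they close: fully open they stand 13 mm farther back than shut.
Start: joints at [1.138, 0.423, 1.63, -0, 1.089, -0.019], TCP at [251.275, 572.246, 194.119] pointing down, gripper open.
Joint ranges: [-3, 3], [-0.9, 2.11], [0.09, 2.58], [-1.31, 4.45], [0.11, 2.69], [-2.54, 2.54]. Speed limits (rad/s): [2.39, 2.39, 3.01, 3.14, 3.14, 3.14].

INTERFACE

Orientations are given as a 3x3 rotation matrix whose columns are the frame's x, y, z axes.
In Python, from plant import arm gives the robot as it stands.
- The arm moves only by the tool drive_tool, never from a script. Its arguments are lists of equal length, an entry for each row: "translation": the shift along the tool's x, y, z in cm, a list of three; "dr": the turn, a rotation vector about the tool's x, y, z in rad, a list of three; "grip": the opening, from 0 (shut) to 1 (fully open). A call has 1 to 5 rows; each row shifts and turns the commanded pose from where the row before left it, along the tool's axes as they then stand; what a row does not reach is not made up. A row lasts 1/8 s, in which the tool goes at most 62.5 mm and 10.7 degrees, less where a joint would pass 70% of its speed; a pose out of reach is approached as far as the arm can. A call with a gripper value outside its range is refused whole. The fingers move at their own pace and stop on an object; "newtons" is the grip in N (left out, the last holds). Time passes only in rows, so rows that do not move let the fingers close. It gives the time, the measured TCP pose, the force and the opening at its end, in the units of the state.
- arm.read_state(): the state, without advancing time (a new reading comes with each control period).
- arm.grab_frame(name): name is "scene" or "top"; returns a dict with "frame" (400x640x3 uint8, red, green, blue), "fx", "fy", "cx", "cy" (pixels), "T" (4x4, takes a point from camera to world coordinates). Camera axes: x right, y down, z forward; pixel columns grow to the right and rows downward; lengths in mm; the calibration is good to about 2 mm. A picture is of the moment at which its call begins. There is no depth.
- arm.finish_job(): hands the job in, once; it reports no verdict.
Trained networks look in the newest picture that a camera, given by its name, has taken for a name from the list of things; names that differ only in an ending like _2 or _b are one class to them, and where a whole thing is asked for, a point or a joint stands for the part that bears it (a point fixed in the world has none). Each returns a list of dicts, best first, with "conf" (0 to 1); they miss things now and then, are a little off and sometimes report something else, mostly with a low value. They report only what shows in the picture. A call takes as long as a camera call.
- arm.look_for(camera, label): "at" ([x, y, z] in mm, in world coordinates, good to about 4 mm: the middle of the surface that is visible of it).
- arm.outline_of(camera, label): "pixels" (400x640 bool, what is visible of it).
- arm.spot_point(camera, label): "at" ([x, y, z] in mm, in world coordinates, good to about 4 mm: a listed point, or the origin of a listed thing).
The state is a dict: "time": time; "joint_pos": joint angles; "dq": joint speeds; "joint_torque": joint torques, N m; "tcp_pos": TCP position; "ee_rot": TCP orientation; "wrist_force": force on the tool from outside, world axes, zero at the start; "moment": the same for the moment, N m; "gripper_width": finger opening in mm.
Only numpy, scipy, OpenCV 4.12 (cv2) and the standard library are available. Lean on these libraries where they do the work, as an engineer would, in place of code of your own. Each camera call takes 0.05 s, during which the arm holds its last target. There are 200 camera calls.

## Working session

There is one attempt and no reset: what is moved stays moved. The work goes in short steps, Python scripts to look and compute and a tool call to move; the robot and the scene stay as the last step left them, time stands still between calls to the robot, and variables do not carry over. Pictures are saved under pics/ and viewed, on a budget of 10 in all, crops included, one or two more only if the job needs it, and the job is handed in when it is done.

Besides the shell and the picture viewer there is one more tool, called after ">>>" by a JSON object that holds its "name" and its "arguments". drive_tool: Moves the arm, as the interface text tells. Its arguments: {"type":"object","properties":{"translation":{"type":"array","items":{"type":"array","items":{"type":"number"}}},"dr":{"type":"array","items":{"type":"array","items":{"type":"number"}}},"grip":{"type":"array","items":{"type":"number"}},"newtons":{"type":"number"}},"required":["translation","dr","grip"]}

```bash
mkdir -p pics
python3 - <<'E'
from plant import arm
import cv2,numpy as np
s=arm.read_state(); print(s['time'],s['tcp_pos'],np.round(s['ee_rot'],3).tolist(),s['gripper_width'],s['wrist_force'])
for c in('top','scene'):
    f=arm.grab_frame(c); cv2.imwrite(f'pics/{c}0.png',f['frame'][:,:,::-1]); print(c,f['fx'],f['fy'],f['cx'],f['cy'],np.round(f['T'],4).tolist())
    np.savez(f'{c}.npz',**f)
for n in range(1,7):
    for c in('top','scene'):
        r=arm.spot_point(c,f'inset{n}'); print(n,c,[(np.round(a['at'],1).tolist(),round(a['conf'],2)) for a in r[:2]])
for n in('chest','drawer','wax_jar','burin'):
    r=arm.spot_point('top',n); print(n,[(np.round(a['at'],1).tolist(),round(a['conf'],2)) for a in r[:2]])
E
```

```text
0.0 [251.01212162 571.70065806 193.32507348] [[-0.916, 0.402, -0.001], [0.402, 0.916, -0.001], [0.0, -0.002, -1.0]] 85.31538580611239 [ 0.43279871 -0.406538    0.62180003]
top 472.4594620538464 472.4594620538464 315.2949967093184 198.13206314782153 [[-0.0242, -0.9946, 0.101, 442.0978], [-0.999, 0.0278, 0.0347, -8.3541], [-0.0373, -0.1, -0.9943, 1166.0694], [0.0, 0.0, 0.0, 1.0]]
scene 394.568661519031 394.568661519031 320.6303734556049 203.83484334788034 [[0.0079, 0.5925, -0.8055, 1339.0764], [1.0, -0.0043, 0.0067, 10.159], [0.0005, -0.8056, -0.5925, 636.336], [0.0, 0.0, 0.0, 1.0]]
1 top [([470.1, -26.7, 98.4], 0.86), ([532.8, -10.1, 95.8], 0.81)]
1 scene [([470.1, -33.3, 99.9], 0.94), ([456.1, 32.4, 94.1], 0.93)]
2 top [([470.1, -26.7, 98.4], 0.86), ([532.8, -10.1, 95.8], 0.81)]
2 scene [([470.1, -33.3, 99.9], 0.94), ([456.1, 32.4, 94.1], 0.93)]
3 top [([470.1, -26.7, 98.4], 0.86), ([532.8, -10.1, 95.8], 0.81)]
3 scene [([470.1, -33.3, 99.9], 0.94), ([456.1, 32.4, 94.1], 0.93)]
4 top [([470.1, -26.7, 98.4], 0.86), ([532.8, -10.1, 95.8], 0.81)]
4 scene [([470.1, -33.3, 99.9], 0.94), ([456.1, 32.4, 94.1], 0.93)]
5 top [([470.1, -26.7, 98.4], 0.86), ([532.8, -10.1, 95.8], 0.81)]
5 scene [([470.1, -33.3, 99.9], 0.94), ([456.1, 32.4, 94.1], 0.93)]
6 top [([470.1, -26.7, 98.4], 0.86), ([532.8, -10.1, 95.8], 0.81)]
6 scene [([470.1, -33.3, 99.9], 0.94), ([456.1, 32.4, 94.1], 0.93)]
chest [([528.3, -11.3, -1.2], 0.91), ([631.3, -200.0, 0.7], 0.52)]
drawer [([494.8, 118.3, 23.5], 0.56), ([338.9, -2.1, 1.5], 0.53)]
wax_jar [([636.3, -66.1, 102.4], 0.59)]
burin [([590.5, 56.1, 95.7], 0.8), ([341.8, -0.2, -1.4], 0.42)]
```

View pics/top0.png

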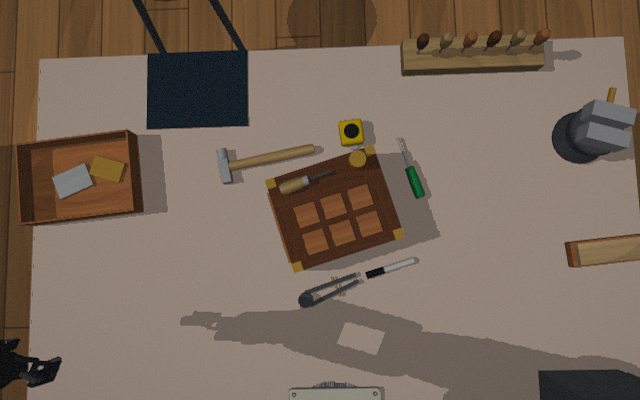

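View pics/scene0.png

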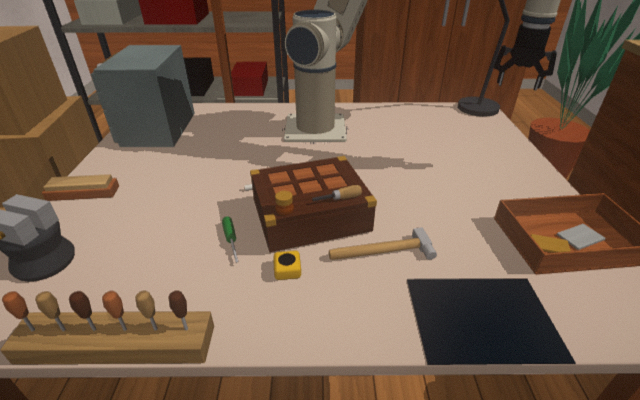

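The top view shows the chest with corners near (266,183), (371,150), (402,235) and (297,270). The insets are at about (306,213), (333,205), (360,197), (315,240), (343,232) and (370,223). The jar (358,158) and burin (305,183) lie on the rear strip. Next I'll fit the inset grid.

```bash
cat > h.py <<'E'
import numpy as np,cv2
from plant import arm
def ray(f,u,v,z):
    T=np.array(f['T']);d=T[:3,:3]@[(u-f['cx'])/f['fx'],(v-f['cy'])/f['fy'],1];o=T[:3,3]
    return o+d*(z-o[2])/d[2]
def fit(L,P): # 2D rigid
    L=np.array(L);P=np.array(P);a,b=L.mean(0),P.mean(0)
    l=L-a;p=P-b;th=np.arctan2((l[:,0]*p[:,1]-l[:,1]*p[:,0]).sum(),(l*p).sum())
    R=np.array([[np.cos(th),-np.sin(th)],[np.sin(th),np.cos(th)]]);return th,R,b-R@a
E
python3 - <<'E'
from h import *
f=dict(np.load('top.npz'));
seed=[(370,223),(343,232),(315,240),(360,197),(333,205),(306,213)]
hsv=cv2.cvtColor(f['frame'],cv2.COLOR_RGB2HSV)
V=hsv[:,:,2]
m=np.zeros(V.shape,np.uint8)
m[175:262,285:390]=V[175:262,285:390]
t,_=cv2.threshold(m[m>0].reshape(-1,1),0,255,cv2.THRESH_OTSU);print(t)
n,lab,st,ce=cv2.connectedComponentsWithStats((m>t).astype(np.uint8))
P=[]
for s in seed:
    l=lab[s[1],s[0]];print(s,st[l][2:],ce[l]);P.append(ray(f,*ce[l],98)[:2])
L=[(i*64,(j-1)*64) for i in(0,1) for j in(0,1,2)]
th,R,t0=fit(L,P);print('th',th,'in2',t0);print(np.round(P,1).tolist());print('res',np.round(np.array(P)-(np.array(L)@R.T+t0),1).tolist())
print('fit',np.round(np.array(L)@R.T+t0,1).tolist())
for c in('top','scene'):
    print(c,[(np.round(a['at'],1).tolist(),round(a['conf'],2)) for a in arm.spot_point(c,'inset1')])
E
```

```text
93.0
(370, 223) [ 27  26 468] [368.75641026 223.59401709]
(343, 232) [ 27  26 459] [341.91721133 232.53159041]
(315, 240) [ 27  26 458] [314.93231441 241.50436681]
(360, 197) [ 25  26 446] [359.78026906 196.83856502]
(333, 205) [ 27  26 454] [332.90528634 205.63656388]
(306, 213) [ 27  26 451] [306.25277162 214.49002217]
th 0.29281523614427035 in2 [471.00185237 -29.1594857 ]
[[489.6, -90.1], [471.0, -29.2], [452.4, 32.1], [550.7, -72.0], [532.3, -10.6], [513.9, 50.3]]
res [[0.1, 0.3], [0.0, -0.0], [-0.1, -0.0], [-0.1, -0.1], [0.1, 0.1], [0.0, -0.3]]
fit [[489.5, -90.4], [471.0, -29.2], [452.5, 32.1], [550.8, -72.0], [532.3, -10.7], [513.8, 50.6]]
top [([470.1, -26.7, 98.4], 0.86), ([532.8, -10.1, 95.8], 0.81), ([553.0, -73.2, 101.8], 0.8), ([455.7, 33.9, 96.7], 0.76), ([489.0, -88.0, 96.2], 0.59), ([514.5, 49.8, 96.9], 0.56)]
scene [([470.1, -33.3, 99.9], 0.94), ([456.1, 32.4, 94.1], 0.93), ([513.8, 50.8, 94.9], 0.81), ([494.7, -86.2, 95.8], 0.69), ([547.9, -75.4, 96.6], 0.66), ([536.7, -6.1, 100.8], 0.66)]
```

>>> {"name": "drive_tool", "arguments": {"translation": [[0, 0, 0], [0, 0, 0], [0, 0, 0], [0, 0, 0], [0, 0, 0]], "dr": [[0, 0, 0.173], [0, 0, 0.173], [0, 0, 0.173], [0, 0, 0.173], [0, 0, 0.172]], "grip": [0, 0, 0, 0, 0]}}

```text
time: 1.62
tcp_pos: [251.3, 572.2, 194.1]
ee_rot: [[-0.283, 0.959, -0.0], [0.959, 0.283, -0.0], [-0.0, -0.0, -1.0]]
wrist_force: [-1.1, 0.2, -0.7]
gripper_width: -0.0
```

>>> {"name": "drive_tool", "arguments": {"translation": [[-4, 0.7, 0], [-5.5, 1, 0], [-5.5, 1, 0], [-5.5, 1, 0], [-5.5, 1, 0]], "dr": [[0, 0, 0], [0, 0, 0], [0, 0, 0], [0, 0, 0], [0, 0, 0]], "grip": [0, 0, 0, 0, 0]}}

```text
time: 2.25
tcp_pos: [372.1, 335.4, 194.4]
ee_rot: [[-0.289, 0.957, 0.001], [0.957, 0.289, 0.0], [0.0, 0.001, -1.0]]
wrist_force: [1.1, 1.3, 0.4]
gripper_width: -0.1
```

>>> {"name": "drive_tool", "arguments": {"translation": [[-5.5, 1, 0], [-5.5, 1, 0], [-5.5, 1, 0], [-5.5, 1, 0], [-5.5, 1, 0]], "dr": [[0, 0, 0], [0, 0, 0], [0, 0, 0], [0, 0, 0], [0, 0, 0]], "grip": [0, 0, 0, 0, 0]}}

```text
time: 2.88
tcp_pos: [499.5, 86.4, 194.4]
ee_rot: [[-0.289, 0.957, 0.001], [0.957, 0.289, 0.0], [-0.0, 0.001, -1.0]]
wrist_force: [0.5, 1.0, 0.4]
gripper_width: 0.2
```

```bash
cat > st.py <<'E'
from h import *
import sys
s=arm.read_state();R=np.array(s['ee_rot']);p=np.array(s['tcp_pos'])
print(s['time'],np.round(p,1),'F',np.round(s['wrist_force'],2),s['gripper_width']);print(np.round(R,3).tolist(),np.round(s['joint_pos'],2))
F=np.array([[489.5,-90.4],[471.0,-29.2],[452.5,32.1],[550.8,-72.0],[532.3,-10.7],[513.8,50.6]])
for i,q in enumerate(F): print(i+1,np.round(R.T@(np.r_[q,98]-p)/10,2))
E
python3 st.py
```

```text
2.875 [499.5  86.4 194.4] F [0.47 0.99 0.38] 0.15195636979281607
[[-0.289, 0.957, 0.001], [0.957, 0.289, 0.0], [-0.0, 0.001, -1.0]] [ 0.15  0.25  1.89  0.    1.   -0.15]
1 [-16.63  -6.07   9.64]
2 [-10.24  -6.07   9.64]
3 [-3.84 -6.07  9.64]
4 [-16.64   0.33   9.64]
5 [-10.24   0.33   9.64]
6 [-3.84  0.33  9.64]
```

>>> {"name": "drive_tool", "arguments": {"translation": [[0, 0, 0], [-2.5, 0, 3], [-0.5, 0, 4], [0, 0, 0], [0, 0, 0]], "dr": [[0, 0, 0], [0, 0, 0], [0, 0, 0], [0, 0, 0], [0, 0, 0]], "grip": [0, 0, 0, 0, 0]}}

```text
time: 3.5
tcp_pos: [507.7, 60.1, 125.1]
ee_rot: [[-0.289, 0.957, 0.001], [0.957, 0.289, 0.0], [-0.0, 0.001, -1.0]]
wrist_force: [-0.1, 0.5, 1.0]
gripper_width: -0.1
```

```bash
python3 st.py
```

```text
3.5 [507.7  60.1 125.1] F [-0.1   0.48  0.98] -0.0699022347675171
[[-0.289, 0.957, 0.001], [0.957, 0.289, 0.0], [-0.0, 0.001, -1.0]] [ 0.09  0.36  1.93  0.    0.85 -0.2 ]
1 [-13.88  -6.11   2.71]
2 [-7.48 -6.1   2.71]
3 [-1.08 -6.1   2.71]
4 [-13.89   0.29   2.71]
5 [-7.49  0.3   2.71]
6 [-1.08  0.3   2.71]
```

>>> {"name": "drive_tool", "arguments": {"translation": [[-1.1, 0.3, 1.2], [0, 0, 1.0], [0, 0, 0.4], [0, 0, 0.1], [0, 0, 0]], "dr": [[0, 0, 0], [0, 0, 0], [0, 0, 0], [0, 0, 0], [0, 0, 0]], "grip": [0, 0, 0, 0, 0]}}

```text
time: 4.12
tcp_pos: [513.4, 49.7, 97.2]
ee_rot: [[-0.289, 0.957, -0.0], [0.957, 0.289, 0.0], [0.0, -0.0, -1.0]]
wrist_force: [0.2, 0.2, -0.1]
gripper_width: -0.0
```

>>> {"name": "drive_tool", "arguments": {"translation": [[0, 0, 0.1], [0, 0, 0]], "dr": [[0, 0, 0], [0, 0, 0]], "grip": [0, 0]}}

```text
time: 4.38
tcp_pos: [513.4, 49.7, 96.2]
ee_rot: [[-0.289, 0.957, 0.0], [0.957, 0.289, 0.0], [-0.0, 0.0, -1.0]]
wrist_force: [-0.1, -0.2, -0.3]
gripper_width: -0.2
```

>>> {"name": "drive_tool", "arguments": {"translation": [[0, 0, 0.1], [0, 0, 0]], "dr": [[0, 0, 0], [0, 0, 0]], "grip": [0, 0]}}

```text
time: 4.62
tcp_pos: [513.3, 49.7, 95.1]
ee_rot: [[-0.289, 0.957, -0.0], [0.957, 0.289, -0.0], [0.0, -0.0, -1.0]]
wrist_force: [0.2, -0.4, -0.0]
gripper_width: -0.4
```

>>> {"name": "drive_tool", "arguments": {"translation": [[0, 0, 0.1], [0, 0, 0]], "dr": [[0, 0, 0], [0, 0, 0]], "grip": [0, 0]}}

```text
time: 4.88
tcp_pos: [513.3, 49.7, 94.0]
ee_rot: [[-0.289, 0.957, -0.0], [0.957, 0.289, -0.0], [0.0, -0.0, -1.0]]
wrist_force: [0.4, 0.0, -0.1]
gripper_width: 0.0
```

>>> {"name": "drive_tool", "arguments": {"translation": [[0, 0, 0.1], [0, 0, 0]], "dr": [[0, 0, 0], [0, 0, 0]], "grip": [0, 0]}}

```text
time: 5.12
tcp_pos: [513.3, 49.7, 93.0]
ee_rot: [[-0.289, 0.957, -0.0], [0.957, 0.289, -0.0], [0.0, -0.0, -1.0]]
wrist_force: [-0.4, 0.5, -0.3]
gripper_width: 0.1
```

Run:
```python
from h import *
a=[]
for c in('top','scene'):
    f=arm.grab_frame(c)['frame'][:,:,::-1]
    a.append(cv2.resize(f[120:280,240:440] if c=='top' else f[130:260,220:400],(400,320) if c=='top' else (400,289)))
a[1]=cv2.copyMakeBorder(a[1],0,31,0,0,cv2.BORDER_CONSTANT)
cv2.imwrite('pics/c1.png',np.hstack(a))
```

```text
(no output)
```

View pics/c1.png

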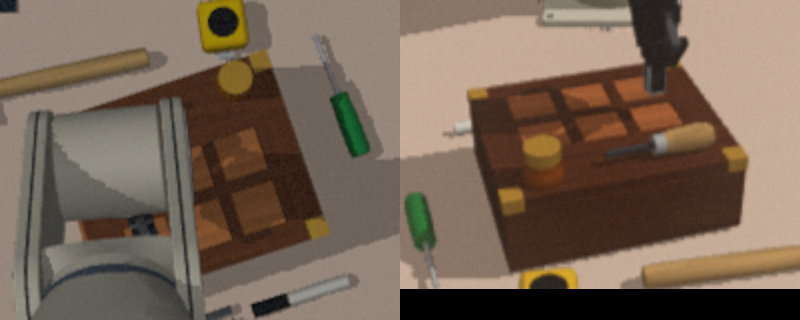

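Run:
```python
from h import *
f=arm.grab_frame('scene');T=np.linalg.inv(f['T'])
def pr(p):
    q=T[:3,:3]@p+T[:3,3];return (q[0]/q[2]*f['fx']+f['cx'],q[1]/q[2]*f['fy']+f['cy'])
p=arm.read_state()['tcp_pos'];print(p,pr(p))
im=cv2.resize(f['frame'][130:230,250:400,::-1],(750,500),interpolation=cv2.INTER_CUBIC)
def d(p,c):
    u,v=pr(np.array(p,float));cv2.circle(im,(int((u-250+.5)*5),int((v-130+.5)*5)),4,c,-1)
d(p,(0,0,255))
for q in [[489.5,-90.4],[471.0,-29.2],[452.5,32.1],[550.8,-72.0],[532.3,-10.7],[513.8,50.6]]: d(q+[98],(0,255,0))
cv2.imwrite('pics/c2.png',im)
```

```text
[513.37926341  49.68900173  93.12329971] (np.float64(333.6982371474988), np.float64(183.12899669322726))
```

View pics/c2.png

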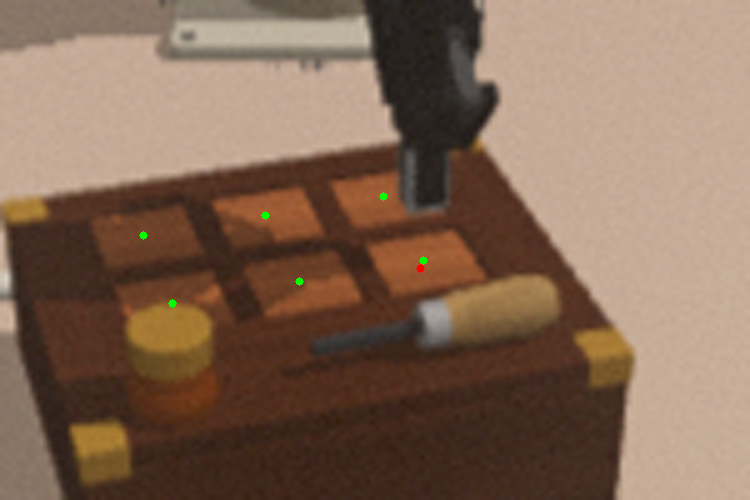

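Run:
```python
from h import *
ims=[]
for c in('top','scene'):
    f=dict(np.load(c+'.npz'));T=np.linalg.inv(f['T'])
    im=f['frame'][:,:,::-1].copy()
    def pr(p):
        q=T[:3,:3]@p+T[:3,3];return (q[0]/q[2]*f['fx']+f['cx'],q[1]/q[2]*f['fy']+f['cy'])
    u0,v0=(0,310) if c=='top' else (480,20)
    im=cv2.resize(im[v0:v0+90,u0:u0+100],(400,360),interpolation=cv2.INTER_CUBIC)
    y=np.array([.402,.916,0])
    for p,col in (((251.3,572.2,194.1),(0,0,255)),((251.3,572.2,207)+y*42,(0,255,0)),((251.3,572.2,207)-y*42,(0,255,0))):
        u,v=pr(np.array(p));cv2.circle(im,(int((u-u0+.5)*4),int((v-v0+.5)*4)),4,col,-1)
    ims.append(im)
cv2.imwrite('pics/c3.png',np.hstack(ims))
```

```text
(no output)
```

View pics/c3.png

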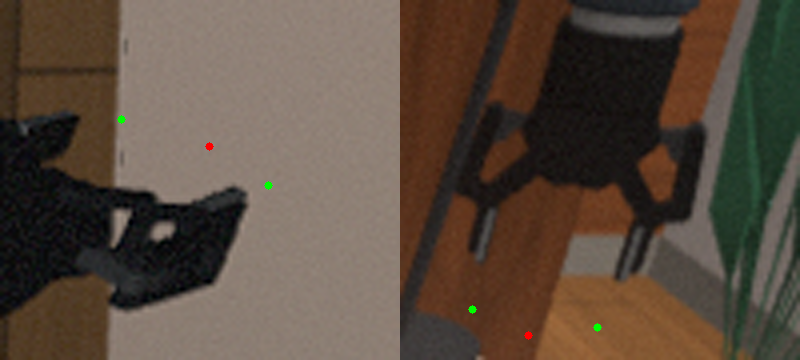

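Run:
```python
from h import *
A=[dict(np.load(c+'.npz')) for c in('top','scene')]
P=[np.array([[f['fx'],0,f['cx']],[0,f['fy'],f['cy']],[0,0,1]])@np.linalg.inv(f['T'])[:3] for f in A]
a=np.array([[240,195],[70,118]])/4+[0,310]-.5
b=np.array([[80,262],[222,278]])/4+[480,20]-.5
X=cv2.triangulatePoints(P[0],P[1],a.T.astype(float),b.T.astype(float));X=(X[:3]/X[3]).T;print(X,X.mean(0))
T=np.linalg.inv(A[1]['T'])
for z in range(93,150,5):
    q=P[1]@[513.4,49.7,z,1];print(z,q[:2]/q[2],end=';')
```

```text
[[238.12562607 527.56642467 243.48931377]
 [276.31013841 611.57839773 245.71352821]] [257.21788224 569.5724112  244.60142099]
93 [333.7019262  183.17476573];98 [333.7422887  181.49807162];103 [333.7828949  179.81125433];108 [333.82374701 178.11422192];113 [333.86484726 176.40688129];118 [333.90619793 174.68913826];123 [333.9478013  172.96089745];128 [333.98965971 171.22206233];133 [334.0317755 169.4725352];138 [334.07415106 167.71221713];143 [334.1167888  165.94100797];148 [334.15969116 164.15880635];
```

The images show that the real fingertips are about 35 mm higher than the reported TCP (z≈128 against 93). The xy position agrees. I'll descend by feel, expecting contact at a reported z of about 62.

>>> {"name": "drive_tool", "arguments": {"translation": [[0, 0, 0.8], [0, 0, 0.8], [0, 0, 0.3], [0, 0, 0.3], [0, 0, 0]], "dr": [[0, 0, 0], [0, 0, 0], [0, 0, 0], [0, 0, 0], [0, 0, 0]], "grip": [0, 0, 0, 0, 0]}}

```text
time: 5.9
tcp_pos: [513.2, 49.6, 70.9]
ee_rot: [[-0.289, 0.957, -0.0], [0.957, 0.289, -0.0], [0.0, -0.0, -1.0]]
wrist_force: [0.1, 0.5, -0.2]
gripper_width: 0.1
```

Run:
```python
from h import *
f=arm.grab_frame('scene')
im=cv2.resize(f['frame'][130:230,250:400,::-1],(750,500),interpolation=cv2.INTER_CUBIC)
cv2.imwrite('pics/c4.png',im);print(arm.read_state()['wrist_force'])
```

```text
[0.36168751 0.24803096 0.02955897]
```

View pics/c4.png

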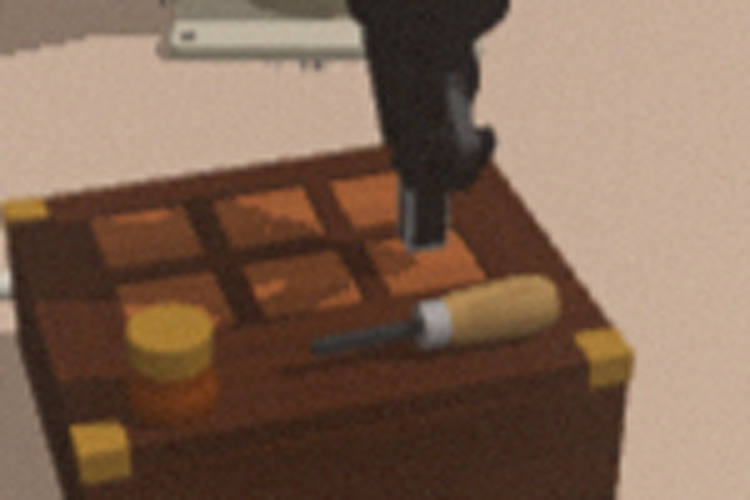

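The fingertip is now at (425,247), just above and nearly over the inset 6 centre (423,260). I'll continue down slowly.

>>> {"name": "drive_tool", "arguments": {"translation": [[0, 0, 0.2], [0, 0, 0.2], [0, 0, 0]], "dr": [[0, 0, 0], [0, 0, 0], [0, 0, 0]], "grip": [0, 0, 0]}}

```text
time: 6.32
tcp_pos: [513.2, 49.7, 67.0]
ee_rot: [[-0.289, 0.957, -0.0], [0.957, 0.289, -0.0], [0.0, -0.0, -1.0]]
wrist_force: [-0.3, -0.5, 0.4]
gripper_width: 0.1
```

>>> {"name": "drive_tool", "arguments": {"translation": [[0, 0, 0.1], [0, 0, 0.1], [0, 0, 0]], "dr": [[0, 0, 0], [0, 0, 0], [0, 0, 0]], "grip": [0, 0, 0]}}

```text
time: 6.7
tcp_pos: [513.3, 49.6, 65.0]
ee_rot: [[-0.289, 0.957, -0.0], [0.957, 0.289, -0.0], [0.0, -0.0, -1.0]]
wrist_force: [0.8, 0.7, -0.1]
gripper_width: -0.2
```

>>> {"name": "drive_tool", "arguments": {"translation": [[0, 0, 0.1], [0, 0, 0]], "dr": [[0, 0, 0], [0, 0, 0]], "grip": [0, 0]}}

```text
time: 6.95
tcp_pos: [513.3, 49.7, 64.0]
ee_rot: [[-0.289, 0.957, -0.0], [0.957, 0.289, -0.0], [0.0, -0.0, -1.0]]
wrist_force: [0.0, 0.3, -1.4]
gripper_width: 0.0
```

>>> {"name": "drive_tool", "arguments": {"translation": [[0, 0, 0.1], [0, 0, 0]], "dr": [[0, 0, 0], [0, 0, 0]], "grip": [0, 0]}}

```text
time: 7.2
tcp_pos: [513.3, 49.7, 63.1]
ee_rot: [[-0.289, 0.957, -0.0], [0.957, 0.289, -0.0], [0.0, -0.0, -1.0]]
wrist_force: [-1.1, -0.0, -0.4]
gripper_width: -0.0
```

>>> {"name": "drive_tool", "arguments": {"translation": [[0, 0, 0.1], [0, 0, 0]], "dr": [[0, 0, 0], [0, 0, 0]], "grip": [0, 0]}}

```text
time: 7.45
tcp_pos: [513.3, 49.7, 62.1]
ee_rot: [[-0.289, 0.957, -0.0], [0.957, 0.289, -0.0], [0.0, -0.0, -1.0]]
wrist_force: [-0.2, -0.1, -0.1]
gripper_width: 0.4
```

>>> {"name": "drive_tool", "arguments": {"translation": [[0, 0, 0.1], [0, 0, 0]], "dr": [[0, 0, 0], [0, 0, 0]], "grip": [0, 0]}}

```text
time: 7.7
tcp_pos: [513.3, 49.7, 61.0]
ee_rot: [[-0.289, 0.957, -0.0], [0.957, 0.289, 0.0], [0.0, -0.0, -1.0]]
wrist_force: [-0.2, -0.1, -0.4]
gripper_width: 0.2
```

>>> {"name": "drive_tool", "arguments": {"translation": [[0, 0, 0.1], [0, 0, 0]], "dr": [[0, 0, 0], [0, 0, 0]], "grip": [0, 0]}}

```text
time: 7.95
tcp_pos: [513.4, 49.7, 60.8]
ee_rot: [[-0.289, 0.957, 0.0], [0.957, 0.289, 0.0], [-0.0, 0.0, -1.0]]
wrist_force: [-2.6, 0.7, 9.0]
gripper_width: 0.3
```

>>> {"name": "drive_tool", "arguments": {"translation": [[0, 0, 0.05], [0, 0, 0]], "dr": [[0, 0, 0], [0, 0, 0]], "grip": [0, 0]}}

```text
time: 8.2
tcp_pos: [513.5, 49.7, 60.8]
ee_rot: [[-0.289, 0.957, 0.0], [0.957, 0.289, 0.0], [-0.0, 0.0, -1.0]]
wrist_force: [-4.6, -0.8, 15.0]
gripper_width: -0.3
```

Inset 6 is rigid: 15 N at z=60.8 and no give. Next is inset 3, 64 mm along tool −y.

>>> {"name": "drive_tool", "arguments": {"translation": [[0, 0, -1.2], [0, -3.2, 0], [0, -3.2, 0], [0, 0, 0.9], [0, 0, 0]], "dr": [[0, 0, 0], [0, 0, 0], [0, 0, 0], [0, 0, 0], [0, 0, 0]], "grip": [0, 0, 0, 0, 0]}}

```text
time: 8.82
tcp_pos: [452.8, 31.3, 62.5]
ee_rot: [[-0.289, 0.957, 0.0], [0.957, 0.289, 0.0], [-0.0, 0.0, -1.0]]
wrist_force: [0.1, -0.1, 1.1]
gripper_width: -0.1
```

>>> {"name": "drive_tool", "arguments": {"translation": [[0, 0, 0.1], [0, 0, 0.1], [0, 0, 0.05], [0, 0, 0]], "dr": [[0, 0, 0], [0, 0, 0], [0, 0, 0], [0, 0, 0]], "grip": [0, 0, 0, 0]}}

```text
time: 9.32
tcp_pos: [453.1, 31.4, 60.8]
ee_rot: [[-0.289, 0.957, 0.001], [0.957, 0.289, 0.0], [-0.0, 0.001, -1.0]]
wrist_force: [-0.5, 1.0, 9.3]
gripper_width: 0.0
```

>>> {"name": "drive_tool", "arguments": {"translation": [[0, 0, 0.05], [0, 0, 0]], "dr": [[0, 0, 0], [0, 0, 0]], "grip": [0, 0]}}

```text
time: 9.57
tcp_pos: [453.1, 31.4, 60.8]
ee_rot: [[-0.289, 0.957, 0.001], [0.957, 0.289, 0.0], [-0.0, 0.001, -1.0]]
wrist_force: [-3.5, 0.1, 16.7]
gripper_width: 0.1
```

>>> {"name": "drive_tool", "arguments": {"translation": [[0, 0, -1.2], [-3.2, 0, 0], [-3.2, 0, 0], [0, 0, 0.9], [0, 0, 0]], "dr": [[0, 0, 0], [0, 0, 0], [0, 0, 0], [0, 0, 0], [0, 0, 0]], "grip": [0, 0, 0, 0, 0]}}

```text
time: 10.2
tcp_pos: [469.7, -29.8, 62.0]
ee_rot: [[-0.288, 0.958, -0.002], [0.958, 0.288, 0.0], [0.001, -0.002, -1.0]]
wrist_force: [-0.8, 0.4, 0.9]
gripper_width: 0.1
```

>>> {"name": "drive_tool", "arguments": {"translation": [[0, 0, 0.1], [0, 0, 0.1], [0, 0, 0.1], [0, 0, 0]], "dr": [[0, 0, 0], [0, 0, 0], [0, 0, 0], [0, 0, 0]], "grip": [0, 0, 0, 0]}}

```text
time: 10.7
tcp_pos: [470.5, -29.4, 60.8]
ee_rot: [[-0.289, 0.957, -0.0], [0.957, 0.289, 0.0], [0.0, 0.0, -1.0]]
wrist_force: [-5.1, 2.6, 16.4]
gripper_width: -0.1
```

Insets 3 and 2 are rigid too. Next is inset 5 (tool +y).

>>> {"name": "drive_tool", "arguments": {"translation": [[0, 0, -1.2], [0, 3.2, 0], [0, 3.2, 0], [0, 0, 0.9], [0, 0, 0]], "dr": [[0, 0, 0], [0, 0, 0], [0, 0, 0], [0, 0, 0], [0, 0, 0]], "grip": [0, 0, 0, 0, 0]}}

```text
time: 11.32
tcp_pos: [530.2, -11.4, 61.8]
ee_rot: [[-0.289, 0.957, -0.003], [0.957, 0.289, 0.0], [0.001, -0.003, -1.0]]
wrist_force: [-0.4, -0.2, -0.3]
gripper_width: -0.2
```

>>> {"name": "drive_tool", "arguments": {"translation": [[0, 0, 0.1], [0, 0, 0.1], [0, 0, 0.1], [0, 0, 0]], "dr": [[0, 0, 0], [0, 0, 0], [0, 0, 0], [0, 0, 0]], "grip": [0, 0, 0, 0]}}

```text
time: 11.82
tcp_pos: [531.7, -11.7, 59.7]
ee_rot: [[-0.289, 0.957, -0.0], [0.957, 0.289, -0.0], [0.0, -0.0, -1.0]]
wrist_force: [-1.1, 0.1, 1.2]
gripper_width: -0.0
```

Inset 5 gives: z is 1.1 mm below the rigid level at only about 1 N. I'll press it home, to about 54.8.

>>> {"name": "drive_tool", "arguments": {"translation": [[0, 0, 0.1], [0, 0, 0.1], [0, 0, 0.15], [0, 0, 0.15], [0, 0, 0]], "dr": [[0, 0, 0], [0, 0, 0], [0, 0, 0], [0, 0, 0], [0, 0, 0]], "grip": [0, 0, 0, 0, 0]}}

```text
time: 12.45
tcp_pos: [531.9, -11.6, 54.9]
ee_rot: [[-0.289, 0.957, 0.0], [0.957, 0.289, 0.0], [0.0, 0.0, -1.0]]
wrist_force: [-1.5, 0.0, 3.2]
gripper_width: -0.3
```

>>> {"name": "drive_tool", "arguments": {"translation": [[0, 0, 0.1], [0, 0, 0]], "dr": [[0, 0, 0], [0, 0, 0]], "grip": [0, 0]}}

```text
time: 12.7
tcp_pos: [532.0, -11.6, 54.8]
ee_rot: [[-0.289, 0.957, 0.0], [0.957, 0.289, -0.0], [-0.0, 0.0, -1.0]]
wrist_force: [-4.8, 0.3, 16.0]
gripper_width: 0.2
```

It bottomed out at 54.8, exactly 6 mm down, with 16 N. I'll retreat straight up, then back toward the robot so the cameras can see.

>>> {"name": "drive_tool", "arguments": {"translation": [[0, 0, -1], [0, 0, -3], [0, 0, -5], [0, 0, -5], [0, 0, 0]], "dr": [[0, 0, 0], [0, 0, 0], [0, 0, 0], [0, 0, 0], [0, 0, 0]], "grip": [0, 0, 0, 0, 0]}}

```text
time: 13.32
tcp_pos: [534.9, -11.7, 197.9]
ee_rot: [[-0.289, 0.957, 0.008], [0.957, 0.289, -0.0], [-0.003, 0.008, -1.0]]
wrist_force: [0.1, 0.1, 0.0]
gripper_width: 0.2
```

>>> {"name": "drive_tool", "arguments": {"translation": [[4, 0, 0], [5.5, 0, 0], [5.5, 0, 0], [5.5, 0, 0], [5.5, 0, 0]], "dr": [[0, 0, 0], [0, 0, 0], [0, 0, 0], [0, 0, 0], [0, 0, 0]], "grip": [0, 0, 0, 0, 0]}}

```text
time: 13.95
tcp_pos: [455.5, 238.6, 192.6]
ee_rot: [[-0.289, 0.957, -0.001], [0.957, 0.289, -0.001], [-0.0, -0.001, -1.0]]
wrist_force: [0.8, -0.6, 0.6]
gripper_width: -0.2
```

>>> {"name": "drive_tool", "arguments": {"translation": [[4, 0, 0], [3, 0, 0], [0, 0, 0], [0, 0, 0]], "dr": [[0, 0, 0], [0, 0, 0], [0, 0, 0], [0, 0, 0]], "grip": [0, 0, 0, 0]}}

```text
time: 14.45
tcp_pos: [436.2, 303.6, 192.8]
ee_rot: [[-0.289, 0.957, -0.001], [0.957, 0.289, -0.001], [-0.001, -0.001, -1.0]]
wrist_force: [-0.2, 0.2, -0.1]
gripper_width: 0.5
```

Run:
```python
from h import *
a=[]
for c in('top','scene'):
    f=arm.grab_frame(c)['frame'];g=np.load(c+'.npz')['frame']
    sl=(slice(120,320),slice(200,450)) if c=='top' else (slice(130,290),slice(210,450))
    for x in(g,f): a.append(cv2.resize(x[sl][:,:,::-1],(400,300)))
cv2.imwrite('pics/end.png',np.vstack([np.hstack(a[:2]),np.hstack(a[2:])]))
for n in('drawer','wax_jar','burin'): print(n,[(np.round(q['at'],1).tolist(),round(q['conf'],2)) for q in arm.spot_point('top',n)[:2]])
s=arm.read_state();print(s['time'],s['tcp_pos'],s['wrist_force'])
```

```text
drawer [([489.5, 141.9, 25.5], 0.75)]
wax_jar [([631.9, -65.7, 99.8], 0.84), ([666.6, 156.5, -0.6], 0.6)]
burin [([591.6, 57.0, 92.6], 0.88)]
14.7 [436.8249558  303.49585727 193.55073046] [-0.47046523  0.29757365 -0.46606546]
```

View pics/end.png

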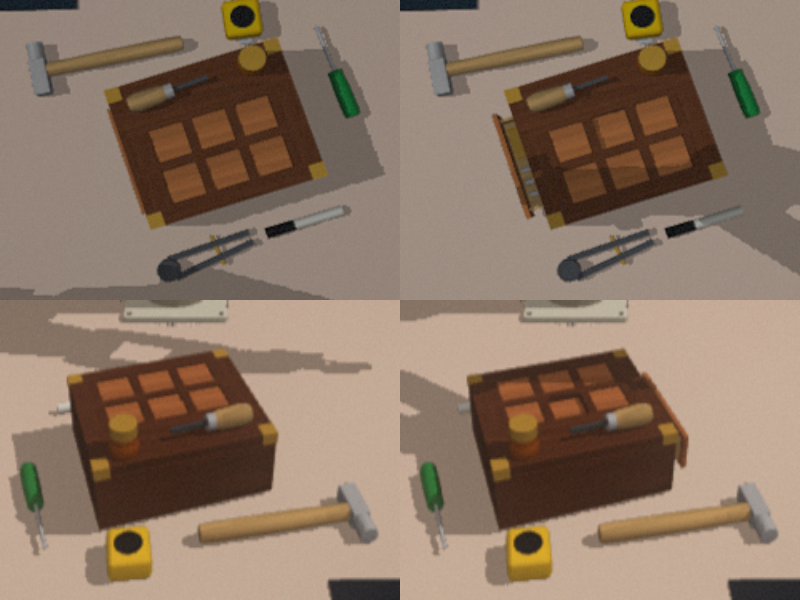

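The drawer is out at (515,165) in the top view, inset 5 is sunk, and every loose thing is where it was. The hand is clear, so I'm handing in.

```bash
python3 -c "
from plant import arm
print(arm.finish_job())"
```

```text
the job is handed in; nothing more can be done
None
```

The catch was inset 5 (rear row, middle); I pressed it fully home, the side drawer sprang out, and I handed the job in at about 15 s.

- **Feeling the insets:** I pushed insets 6, 3 and 2 in turn with 15–17 N, and all three stayed rigid at the same height. Inset 5 gave at about 1 N, so I pressed it down 6.0 mm until it stopped at 16 N. Insets 1 and 4 were not pushed, because the catch had already been found.
- **Last checks:** The drawer's detected position moved about 24 mm outward, and the before and after pictures show it out with inset 5 sunk. The loose things look unmoved in those pictures. The detector put the jar and burin within about 5 mm of their first readings, close to its 4 mm accuracy. The wrist force is near zero and the hand is well clear of the chest.
- **A disagreement:** The real fingertips were about 37 mm higher than the reported TCP. I saw this in the pictures, and contact confirmed it, at a reported z of 60.8 on faces that stand at 98 mm. I therefore found the inset faces by feel and measured the press from the rigid level.

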